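# Set up the granite plate for checking a brass pin

### The arm

A 7-joint arm with a two-finger parallel gripper is mounted at the origin on the work surface. World frame = base frame: x ahead of the robot, y to its left, z up, the work surface at z = 0. Lengths are in m, angles in rad, forces in N, time in s.
With the tool pointing down it reaches from about 0.425 to 1.025 m from the base axis. Payload 3.6 kg.
Tool frame: the origin (TCP) lies on the centre line of the jaws, within the pads' length; the fingertips stand 25 mm ahead of it and the grasp point (between the pads) lies 6 mm ahead of it; z points along the fingers, y is the direction in which the jaws open and shut (so a half turn about z gives the same grasp; the last joint's range is limited). The gripper opens to 85 mm and grips with 20 to 120 N. Pads are 22 mm wide; open, the fingers measure 114 mm over their backs; the gripper's body (76 mm by 85 mm) begins 54 mm behind the grasp point. The pads swing forward as they close: fully open they stand 13 mm farther back than shut.
Start: joints at [1.069, 0.591, 0.048, 1.609, -0.033, 0.943, -0.034], TCP at [0.288, -0.666, 0.256] pointing down, gripper open.
Joint ranges: [-2.69, 2.69], [-0.47, 2.24], [-1.27, 1.36], [0.19, 2.51], [-1.53, 4.68], [0.08, 2.07], [-3.09, 3.09]. Speed limits (rad/s): [2.57, 2.57, 3.14, 3.14, 3.14, 3.14, 3.14].

### API

Orientations are given as a unit quaternion [x, y, z, w].
In Python, from rig import move_to, line_to, movej, set_gripper, sleep, solve_ik, grab_frame, Unreachable, finish_job, get_time, get_joint_pos, get_joint_velocities, get_joint_efforts, get_eef_pos, get_ee_rot, get_contact_force, get_torque, get_gripper_width gives the robot as it stands. Calls block until the motion is done:
- move_to(position, orientation): joint-space move of the TCP to a pose.
- line_to(position, attitude=None, v=0.15): straight line of the TCP; attitude=None keeps the orientation; v is the mean speed in m/s.
- movej(angles): joint-space move.
- set_gripper(opening): finger opening in m; the grip force is fixed at half the most; returns when the fingers have stopped.
- sleep(seconds).
- solve_ik(position, orientation): joint angles nearest the present ones, or None.
- grab_frame(name): name is "scene" or "top"; returns a dict with "pixels" (480x640x3 uint8, red, green, blue), "z_map" (480x640 float32, m along the optical axis (not along the pixel's ray), 0 where there is no reading), "intrinsics" (3x3 intrinsics, pixels), "D" ([k1, k2, p1, p2, k3] as OpenCV has them; the pictures are not rectified), "world_to_cam" (4x4, takes a point from world to camera coordinates). Camera axes: x right, y down, z forward; pixel columns grow to the right and rows downward; lengths in m; the calibration is good to about 2 mm. A picture is of the moment at which its call begins.
A pose or a line that the arm cannot do raises Unreachable and nothing moves.
- finish_job(): hands the job in, once; it reports no verdict.
Readings, each from a call of its own:
- get_time(): time.
- get_joint_pos(): joint angles.
- get_joint_velocities(): joint speeds.
- get_joint_efforts(): joint torques, N m.
- get_eef_pos(): TCP position.
- get_ee_rot(): TCP orientation.
- get_contact_force(): force on the tool from outside, world axes, zero at the start.
- get_torque(): the same for the moment, N m.
- get_gripper_width(): finger opening in m.
Only numpy, scipy, OpenCV 4.12 (cv2) and the standard library are available. Lean on these libraries where they do the work, as an engineer would, in place of code of your own. Each camera call takes 0.05 s, during which the arm holds its last target.

### The job

Set up the granite plate for checking the brass pin. Stand the V-block midway between the yellow and the white spot with its groove running along the line from spot to spot, lay the brass pin lengthwise in the groove, centred, and stand the red block squarely behind the V-block (on the side away from the robot), its long side parallel to the groove, with a gap of about 30 mm. Stand the blue ring centred on the yellow spot and the orange bush, wide end down, centred on the white spot, and leave the green-capped jar where it is on the mat.

Things in the scene. Friction and masses are not known exactly. Their poses are not given: they have to be found in the camera images.
- plate: Black granite plate, fixed, 250 x 250 mm and 50 mm thick, lying on the bench to the left or the right of the robot's centre line. Origin: centre of its underside, on the bench; its top is 50 mm above. x points away from the robot (within 0.15 rad), y to the left, z up. The two spots lie on the line x = -20 mm, at y = +80 and -80 mm, which is which varies. A loose blue pen lies on its robot-side edge (about x = -103 mm) and has no part in the job.
- mat: Grey-green rubber mat, fixed, 300 (x) x 240 (y) x 3 mm, on the bench beside the plate, on the other side of the centre line; the five things to move and the jar start on it, in two columns of three, at least 80 mm between centres. Origin: centre of its underside; x away from the robot, y left (within 0.1 rad).
- spot_yellow: Flat yellow sticker, 60 mm in diameter, under 1 mm thick, fixed on top of the granite plate. Origin: its centre, on the plate's top surface (50 mm above the bench). Axes as the plate's.
- spot_white: Flat white sticker, 60 mm in diameter, under 1 mm thick, fixed on top of the granite plate, 160 mm from the yellow one centre to centre. Origin: its centre, on the plate's top surface. Axes as the plate's.
- vblock: Bright aluminium V-block, 40 (x) x 50 (y) x 35 mm (z), about 0.3 kg, loose. Origin: centre of its underside; z points up when it stands. The 90 degree groove runs along y in the middle of its top, 23 mm wide and 11.5 mm deep, open at both ends; beside it are flat lands 8.5 mm wide. The sides across x are plain, flat and upright. At the start its y is within 0.5 rad of the world's y.
- pin_center (a point): Brass pin, a plain round bar 28 mm in diameter and 70 mm long, about 0.25 kg, loose, lying on its side (it can roll). This point is its middle, on its axis, 14 mm above what it lies on. x runs along the pin's axis (at the start within 0.5 rad of the world's y line); y and z turn as it rolls. Seated in the V-block's groove its axis is 43.3 mm above the V-block's underside, that is 8.3 mm above the lands.
- setring: Blue setting ring, outside diameter 45 mm, hole 24 mm, 22 mm high, about 0.15 kg, loose, lying flat. Origin: centre of its underside; z points up when it stands.
- bush: Orange plastic stepped bush, standing: a flange 44 mm in diameter and 8 mm high, above it a round neck 30 mm in diameter up to 32 mm; about 0.06 kg, solid, with a dark dot on top. Origin: centre of its underside (the flange, the wide end); z points up when it stands.
- backblock: Red steel block, 20 (x) x 50 (y) x 30 mm (z), about 0.2 kg, loose. Origin: centre of its underside; z points up when it stands; its long side is y, at the start within 0.5 rad of the world's y.
- jar: Small white sample jar with a green cap, 36 mm in diameter, 50 mm high, loose, standing among the things on the mat; to be left where it is. Origin: centre of its underside; z points up when it stands.
Things that resemble listed ones, but are neither listed nor needed, are in the scene too. Of the things shaped like the part that bears pin_center, the brass one is meant.

How it is judged:
By the outcome, as a careful person would: the job done as asked, in the order asked, and still so for the second after the job is handed in, with the robot touching nothing.
It also fails if it takes over 115 s, if anything falls off the work surface, if the arm or the gripper's body presses on something with over 40 N, if the wrist force passes 120 N, or if a joint passes its speed limit or range.

## Working session

There is one attempt and no reset: what is moved stays moved. The work goes in short steps, each a Python script; the robot and the scene stay as the last script left them, time stands still between calls to the robot, and variables do not carry over. Pictures are saved under pics/ and viewed, and the job is handed in when it is done.

```bash
ls; mkdir -p pics; cat > h.py <<'E'
import numpy as np, cv2, pickle
from rig import *
def snap(name,tag):
    f=grab_frame(name); pickle.dump(f,open(f'pics/{tag}.pkl','wb'))
    cv2.imwrite(f'pics/{tag}.png',cv2.cvtColor(f['pixels'],cv2.COLOR_RGB2BGR)); return f
def load(tag): return pickle.load(open(f'pics/{tag}.pkl','rb'))
def ray(f,uv):
    uv=np.asarray(uv,float).reshape(-1,1,2)
    n=cv2.undistortPoints(uv,np.array(f['intrinsics']),np.array(f['D'],float)).reshape(-1,2)
    T=np.linalg.inv(np.array(f['world_to_cam']))
    d=np.c_[n,np.ones(len(n))]@T[:3,:3].T
    return T[:3,3],d
def onplane(f,uv,z):
    o,d=ray(f,uv); return o+d*((z-o[2])/d[:,2])[:,None]
def depthpts(f,uv):
    o,d=ray(f,uv); uv=np.asarray(uv).reshape(-1,2).astype(int)
    return o+d*f['z_map'][uv[:,1],uv[:,0]][:,None]
E
python3 - <<'E'
from h import *
for n in('scene','top'):
    f=snap(n,n+'0'); print(n,f['intrinsics'],f['D'],np.round(np.linalg.inv(f['world_to_cam']),3))
print(get_time(),get_gripper_width(),get_ee_rot())
E
```

```text
pics
scene [[571.97887916   0.         312.71245746]
 [  0.         571.97887916 244.06778541]
 [  0.           0.           1.        ]] [-0.13180203  0.          0.          0.          0.        ] [[-0.867  0.292 -0.403  0.903]
 [ 0.498  0.512 -0.7    0.729]
 [ 0.002 -0.808 -0.589  0.679]
 [ 0.     0.     0.     1.   ]]
top [[523.94652185   0.         321.04608229]
 [  0.         523.94652185 238.78897435]
 [  0.           0.           1.        ]] [-0.11108641  0.          0.          0.          0.        ] [[-0.003 -0.996  0.09   0.425]
 [-1.     0.002 -0.015  0.019]
 [ 0.015 -0.09  -0.996  0.887]
 [ 0.     0.     0.     1.   ]]
0.1 0.08537019312458496 [ 9.79279232e-01  2.02512276e-01 -2.53600444e-04 -9.48886015e-04]
```

View pics/scene0.png

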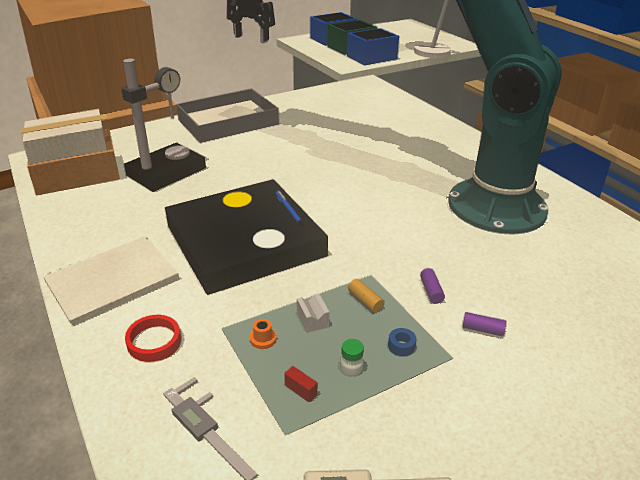

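View pics/top0.png

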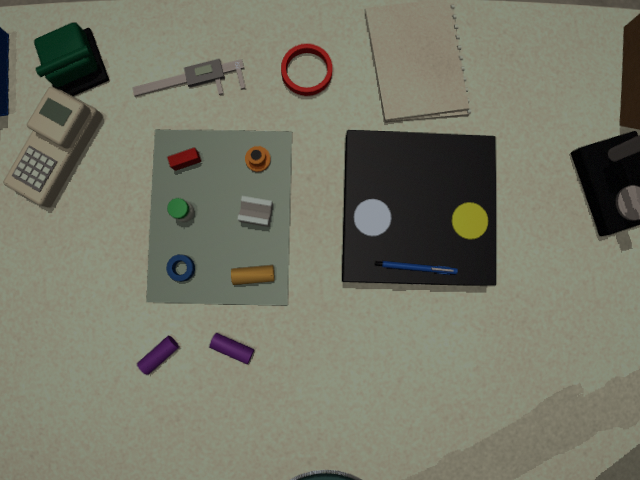

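The scene view shows mat items: bush (262,333), V-block (313,312), brass pin (366,295), ring (402,342), jar (352,357), red block (301,383), plus the plate with yellow (237,199) and white (268,239). In the top view: red block (184,158), bush (258,158), jar (180,209), V-block (255,210), ring (180,268), brass pin (253,275), white spot (373,217), yellow spot (470,220), pen (417,268). The distractors are the purple pins, red ring and others. Next I'll zoom in and segment.

```bash
python3 - <<'E'
from h import *
f=load('top0'); g=load('scene0')
a=cv2.resize(f['pixels'][120:310,140:300],(640,760),interpolation=cv2.INTER_CUBIC)
b=cv2.resize(g['pixels'][270:440,215:455],(800,567),interpolation=cv2.INTER_CUBIC)
cv2.imwrite('pics/za.png',cv2.cvtColor(cv2.resize(a,(505,600)),cv2.COLOR_RGB2BGR)); cv2.imwrite('pics/zb.png',cv2.cvtColor(b,cv2.COLOR_RGB2BGR))
for n,F in(('top',f),('scene',g)):
    H=cv2.cvtColor(F['pixels'],cv2.COLOR_RGB2HSV)
    pts=dict(top=dict(red=(184,158),bush=(250,158),v=(255,205),ring=(172,268),pin=(253,275),white=(373,217),yel=(470,220),mat=(215,240),plate=(420,180)),
     scene=dict(red=(301,378),bush=(262,338),v=(305,312),ring=(402,353),pin=(366,290),white=(268,239),yel=(237,199),mat=(280,380),plate=(220,235)))[n]
    for k,p in pts.items(): print(n,k,H[p[1],p[0]],np.round(depthpts(F,[p])[0],4))
E
```

```text
top red [  1 218 109] [0.6381 0.2355 0.0317]
top bush [ 14 190 137] [0.6369 0.1244 0.0337]
top v [15 32 95] [0.5577 0.1151 0.0341]
top ring [106 214  25] [0.4547 0.2535 0.0229]
top pin [ 18 169 137] [0.443  0.1178 0.0311]
top white [106  24 157] [ 0.5352 -0.0768  0.0523]
top yel [ 29 186 140] [ 0.5306 -0.2361  0.05  ]
top mat [ 46  30 110] [0.503  0.1864 0.0015]
top plate [150  18  29] [ 0.5963 -0.1549  0.0504]
scene red [  2 188 161] [0.6401 0.2384 0.0302]
scene bush [ 11 183 149] [0.6504 0.1278 0.0207]
scene v [ 18  40 203] [0.5691 0.1237 0.0368]
scene ring [107  76  84] [0.4694 0.2591 0.0113]
scene pin [ 18 171 204] [0.4474 0.1227 0.0316]
scene white [ 25  32 232] [ 0.5374 -0.0765  0.0483]
scene yel [ 26 252 234] [ 0.5309 -0.237   0.0496]
scene mat [ 42  40 146] [0.6592 0.2064 0.0041]
scene plate [14 55 51] [ 0.6115 -0.1349  0.0477]
```

View pics/za.png

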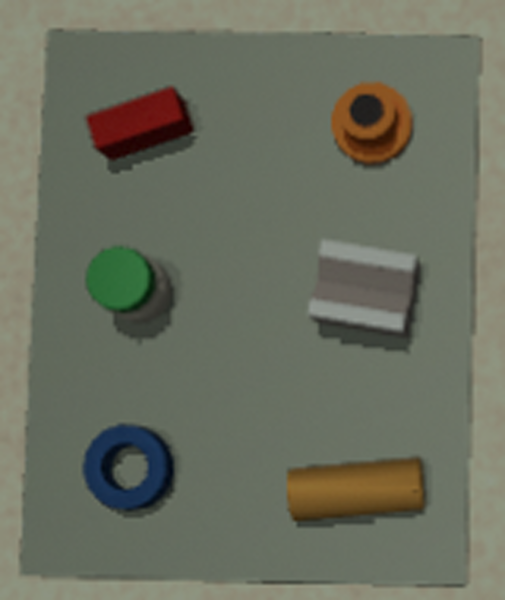

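View pics/zb.png

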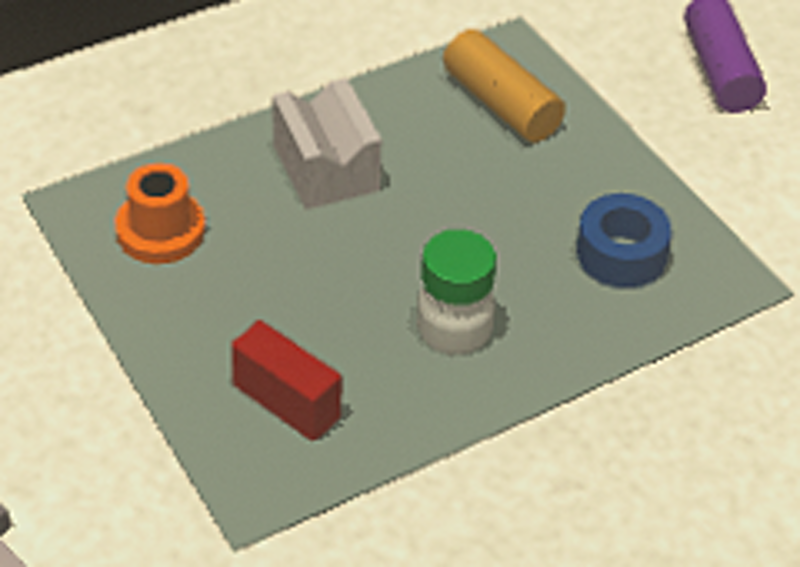

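```bash
cat > seg.py <<'E'
from h import *
def hsv(f): return cv2.cvtColor(f['pixels'],cv2.COLOR_RGB2HSV).astype(int)
def biggest(m,roi):
    k=np.zeros(m.shape,np.uint8); x0,y0,x1,y1=roi; k[y0:y1,x0:x1]=m[y0:y1,x0:x1]
    n,l,s,c=cv2.connectedComponentsWithStats(k,connectivity=4)
    i=1+np.argmax(s[1:,4]); return (l==i)
def tri(f,u,g,v):
    o1,d1=ray(f,[u]);o2,d2=ray(g,[v]);d1=d1[0]/np.linalg.norm(d1);d2=d2[0]/np.linalg.norm(d2)
    s=np.linalg.lstsq(np.c_[d1,-d2],o2-o1,rcond=None)[0]
    a=o1+s[0]*d1;b=o2+s[1]*d2; return (a+b)/2,np.linalg.norm(a-b)
def rect(f,m,z):
    c=max(cv2.findContours(m.astype(np.uint8),cv2.RETR_EXTERNAL,cv2.CHAIN_APPROX_NONE)[0],key=cv2.contourArea)
    P=onplane(f,c.reshape(-1,2),z)[:,:2]
    r=cv2.minAreaRect((P*1000).astype(np.float32)); return r
def cen(m): y,x=np.nonzero(m); return np.array([x.mean(),y.mean()])
E
python3 - <<'E'
from seg import *
f=load('top0');g=load('scene0');F=hsv(f);G=hsv(g)
def hist(n,H,roi,cond):
    m=biggest(cond(H).astype(np.uint8),roi); v=H[...,2][m]
    print(n,m.sum(),cen(m),np.histogram(v,12)[0],np.round(np.histogram(v,12)[1]))
    return m
red=lambda H:((H[...,0]<8)|(H[...,0]>172))&(H[...,1]>130)
hist('redT',F,(150,140,220,180),red);hist('redS',G,(270,355,330,410),red)
blue=lambda H:(abs(H[...,0]-108)<12)&(H[...,1]>90)
hist('ringT',F,(155,245,205,295),blue);hist('ringS',G,(375,315,430,370),blue)
pin=lambda H:(abs(H[...,0]-18)<6)&(H[...,1]>130)
hist('pinT',F,(220,255,290,295),pin);hist('pinS',G,(340,270,395,320),pin)
hist('vT',F,(228,190,285,235),lambda H:(H[...,0]<30)|(H[...,0]>60)&(H[...,2]>115))
hist('vTb',F,(228,190,285,235),lambda H:(H[...,2]>135))
for n,H,r in(('T',F,(340,120,500,290)),('S',G,(160,175,335,300))):
    hist('yel'+n,H,r,lambda H:(abs(H[...,0]-28)<6)&(H[...,1]>130)&(H[...,2]>80))
    hist('wh'+n,H,r,lambda H:(H[...,2]>110)&(H[...,1]<70))
hist('buT',F,(235,140,285,180),lambda H:(abs(H[...,0]-12)<8)&(H[...,1]>130))
hist('dotT',F,(245,145,270,170),lambda H:(H[...,2]<60))
hist('dotS',G,(245,315,280,335),lambda H:(H[...,2]<70))
for y in range(190,236,2): print(y,F[y,236:280:3,2],F[y,255])
E
```

```text
redT 463 [183.81857451 158.69546436] [123  11   5   1   7   3   8   7  10  21 169  98] [ 34.  41.  47.  54.  61.  67.  74.  81.  87.  94. 101. 107. 114.]
redS 703 [300.53627312 383.46799431] [ 30  64 241  16   9  12   3   4  10  17  88 209] [ 87.  94. 101. 108. 115. 122. 129. 136. 143. 150. 157. 164. 171.]
ringT 465 [180.1311828  267.69247312] [ 55  21   5   8   8   8  13   8   9  41 207  82] [24. 29. 35. 40. 45. 51. 56. 61. 67. 72. 77. 83. 88.]
ringS 300 [402.14333333 337.76666667] [  2   1   2   5   6   5   7  14   9 117 120  12] [ 78.  83.  87.  92.  97. 101. 106. 111. 115. 120. 125. 129. 134.]
pinT 668 [252.00299401 274.6751497 ] [  6   9  19  21  43  50  67  64  82  66 111 130] [ 51.  58.  66.  74.  81.  88.  96. 104. 111. 118. 126. 134. 141.]
pinS 579 [365.80829016 295.08117444] [ 11  84  34  19  27  29  43  42  48  86 123  33] [103. 113. 123. 132. 142. 152. 162. 172. 182. 192. 201. 211. 221.]
vT 426 [255.78873239 210.28638498] [ 18   2   3   2   2   1   4  12 187  58 128   9] [ 43.  49.  55.  61.  67.  73.  79.  85.  91.  97. 103. 109. 115.]
vTb 134 [255.62686567 200.19402985]
[... 2262 characters left out ...]
49 149 148 149 148 148 140 132 106 103  47 100 116 116] [ 56  12 145]
220 [112  82 105 133 148 149 148 150 148 148 146  44  99 115 117] [ 60  12 149]
222 [112 106  53  48  54  86 104 138 149 149 149  44 105 116 116] [ 48  11 113]
224 [112 112  65  66  64  62  55  49  59  84 108  45 106 116 116] [36 25 51]
226 [113 113  66  66  66  66  66  65  63  60  53  49 107 116 116] [53 31 66]
228 [112 113 112 113  66  66  65  65  66  66  67  66 116 117 116] [47 35 66]
230 [112 112 113 113 114 114 110 102 103  66  67  91 115 115 116] [ 45  30 102]
232 [113 113 113 113 112 114 113 114 115 115 115 109 115 116 115] [ 47  31 114]
234 [113 113 113 113 113 115 114 113 115 116 115 115 115 117 115] [ 46  29 114]
```

```bash
cat > meas.py <<'E'
from seg import *
def measure(f,g):
    F=hsv(f);G=hsv(g);o={}
    red=lambda H:((H[...,0]<8)|(H[...,0]>172))&(H[...,1]>130)
    mT=biggest((red(F)&(F[...,2]>85)).astype(np.uint8),(150,140,220,180));mS=biggest((red(G)&(G[...,2]>135)).astype(np.uint8),(270,355,330,410))
    print('red',tri(f,cen(mT),g,cen(mS))); print(rect(f,mT,.033),rect(g,mS,.033))
    b=lambda H:(abs(H[...,0]-108)<12)&(H[...,1]>90)
    mT=biggest((b(F)&(F[...,2]>60)).astype(np.uint8),(155,245,205,295));mS=biggest((b(G)&(G[...,2]>105)).astype(np.uint8),(375,315,430,370))
    eT=cv2.fitEllipse(cv2.findContours(mT.astype(np.uint8),0,1)[0][0]);eS=cv2.fitEllipse(cv2.findContours(mS.astype(np.uint8),0,1)[0][0])
    print('ring',tri(f,eT[0],g,eS[0]),onplane(f,eT[0],.025),onplane(g,eS[0],.025),eT[1])
    p=lambda H:(abs(H[...,0]-18)<6)&(H[...,1]>130)
    mT=biggest(p(F).astype(np.uint8),(220,255,290,295));mS=biggest(p(G).astype(np.uint8),(340,270,395,320))
    print('pin',tri(f,cen(mT),g,cen(mS))); print(rect(f,mT,.018),rect(g,mS,.017))
    m=(F[...,2]>128); k=np.zeros_like(m);k[192:226,236:275]=m[192:226,236:275]
    y,x=np.nonzero(k);P=onplane(f,np.c_[x,y],.038)[:,:2]*1000
    print('v',cv2.minAreaRect(P.astype(np.float32)),P.mean(0),len(P))
    d=biggest((F[...,2]<60).astype(np.uint8),(245,145,270,170));e=biggest((G[...,2]<70).astype(np.uint8),(245,315,280,335))
    print('dot',tri(f,cen(d),g,cen(e)))
    yT=cen(biggest(((abs(F[...,0]-28)<6)&(F[...,1]>130)&(F[...,2]>80)).astype(np.uint8),(440,190,495,250)));yS=cen(biggest(((abs(G[...,0]-28)<6)&(G[...,1]>130)&(G[...,2]>80)).astype(np.uint8),(215,185,260,215)))
    wT=cen(biggest((F[...,2]>90).astype(np.uint8),(350,190,400,245)));wS=cen(biggest((G[...,2]>130).astype(np.uint8),(248,225,292,252)))
    for n,a,c in(('yel',yT,yS),('wh',wT,wS)): print(n,tri(f,a,g,c),onplane(f,a,.05),onplane(g,c,.05))
if __name__=='__main__': 
    f,g=load('top0'),load('scene0'); measure(f,g)
    # plate edges in the top view
    m=biggest((hsv(f)[...,2]<60).astype(np.uint8),(335,120,505,286)); m=cv2.morphologyEx(m.astype(np.uint8),cv2.MORPH_CLOSE,np.ones((9,9)))
    print('plate',rect(f,m,.05))
    G=hsv(g); 
    for y in range(290,332,3): print(y,G[y,292:334:3,2])
E
python3 meas.py
```

```text
red (array([0.64079311, 0.23867832, 0.03180754]), np.float64(0.0008106137367235673))
((640.0772094726562, 238.79464721679688), (18.055503845214844, 47.62446975708008), 19.089292526245117) ((641.6687622070312, 239.0540771484375), (18.854780197143555, 48.25088119506836), 19.00632667541504)
ring (array([0.45612298, 0.24123917, 0.02358654]), np.float64(0.0011585807319734638)) [[0.45560718 0.24122787 0.025     ]] [[0.45760164 0.24200853 0.025     ]] (24.558671951293945, 25.629159927368164)
pin (array([0.44444174, 0.12060079, 0.01705828]), np.float64(0.0015662280512591187))
((443.66644287109375, 120.8739013671875), (26.392518997192383, 70.4419174194336), 4.699722766876221) ((445.08929443359375, 118.71903991699219), (33.39167785644531, 88.36709594726562), 5.291585445404053)
v ((549.7551879882812, 116.34449768066406), (48.7034797668457, 39.55302047729492), 80.29451751708984) [550.21924526 116.1084542 ] 291
dot (array([0.64308277, 0.11480207, 0.0352317 ]), np.float64(0.000945837979236654))
yel (array([ 0.53113922, -0.23589803,  0.04983447]), np.float64(0.002050255590194884)) [[ 0.5302287  -0.
[... 501 characters left out ...]
4 146 148 148 147]
299 [230 234 191 201 165 144 183 184 180 199 161 147 149 148]
302 [224 175 120 198 168 149 180 182 184 197 201 145 147 149]
305 [144 151 111 200 202 149 172 182 184 178 198 193 148 148]
308 [146 150 116 124 197 171 150 180 183 184 193 200 145 147]
311 [148 149 119 115 199 201 148 173 181 183 182 203 193 147]
314 [147 143 120 111 124 199 160 150 179 183 184 113 120 148]
317 [148 147 129 119 115 160 124 137 154 183 118 122 117 146]
320 [147 146 140 120 117 121 123 123 118 116 124 123 121 150]
323 [147 146 146 131 126 119 125 116 120 122 120 120 126  90]
326 [146 146 147 145 117 122 118 120 120 121 119 119 124 135]
329 [146 146 147 146 127 124 118 119 118 125 142 148 147 147]
```

Everything found agrees between the two views to 1–2 mm (red top 31.8 mm, ring top 23.6, bush top 35.2, pin axis 17.1, spots 50 mm; the mat top is about 3 mm). The plate yaw is −1.85°. I'll check the V-block's land height, then pick it up.

```bash
cat > act.py <<'E'
from seg import *
PSI=-0.0320; MID=np.array([.53366,-.15593]); XH=np.array([np.cos(PSI),np.sin(PSI)]); YH=np.array([-XH[1],XH[0]])
YEL=np.array([.53114,-.23590]); WHT=np.array([.53619,-.07596])
def quat(th):
    from scipy.spatial.transform import Rotation as R
    y=np.array([np.cos(th),np.sin(th),0]);z=np.array([0,0,-1.]);x=np.cross(y,z)
    return R.from_matrix(np.c_[x,y,z]).as_quat()
def best(p,th):
    q0=np.array(get_joint_pos());r=[]
    for t in(th,th+np.pi):
        s=solve_ik(list(p),list(quat(t)))
        if s is not None: r.append((np.abs(np.array(s)-q0).max(),t))
    return quat(min(r)[1])
def st(s): print(s,'t%.1f'%get_time(),'tcp',np.round(get_eef_pos(),4),'F',np.round(get_contact_force(),1),'w%.4f'%get_gripper_width(),flush=True)
def go(xy,th,z):
    p=[xy[0],xy[1],z]; q=list(best(p,th)); move_to(p,q); return q
def pick(xy,th,z,wo,wc,zs=.16):
    set_gripper(wo); go(xy,th,zs); line_to([xy[0],xy[1],z+.03],v=.3); line_to([xy[0],xy[1],z],v=.1); st('down')
    set_gripper(wc); st('shut'); line_to([xy[0],xy[1],z+.03],v=.1); line_to([xy[0],xy[1],.19],v=.3); st('lift')
def place(xy,th,z,wo,zs=.19):
    go(xy,th,zs); line_to([xy[0],xy[1],z+.025],v=.3); line_to([xy[0],xy[1],z],v=.06); st('down')
    set_gripper(wo); st('open'); line_to([xy[0],xy[1],z+.03],v=.1); line_to([xy[0],xy[1],.19],v=.3); st('up')
E
python3 - <<'E'
from act import *
f,g=load('top0'),load('scene0')
F=hsv(f)[...,2];G=hsv(g)[...,2]
m=np.zeros_like(F);m[192:226,236:275]=(F>128)[192:226,236:275]
s=np.zeros_like(G);s[298:318,299:312]=((G>188)&(G<215))[298:318,299:312]
s[294:313,312:329]=((G>188)&(G<215))[294:313,312:329]
lab=lambda M:cv2.connectedComponentsWithStats(M.astype(np.uint8))
for M in(m,s):
    n,l,S,C=lab(M); print([ (np.round(C[i],1),S[i,4]) for i in range(1,n) if S[i,4]>15])
    M[:]=np.isin(l,[i for i in range(1,n) if S[i,4]>15])
print(tri(f,cen(m),g,cen(s)))
pick([.5506,.1162],np.radians(-9.7),.031,.062,.030)
E
```

```text
[(array([255.8, 200.1]), np.int32(151)), (array([252.3, 219. ]), np.int32(140))]
[(array([321. , 302.6]), np.int32(96)), (array([303.9, 307.5]), np.int32(84))]
(array([0.54994135, 0.11623824, 0.03808073]), np.float64(0.0005506406501558482))
down t4.3 tcp [0.5511 0.1163 0.0317] F [-0.3 -0.9  0. ] w0.0621
shut t4.6 tcp [0.5507 0.1164 0.032 ] F [-1.   0.4  6.4] w0.0390
lift t5.7 tcp [0.5496 0.1156 0.1889] F [-0.6 -0.7 -3.3] w0.0390
```

```bash
python3 - <<'E'
from act import *
place(MID,PSI,.0785,.060)
f=snap('top','t1');g=snap('scene','s1')
a=np.hstack([cv2.resize(f['pixels'][120:300,335:505],(400,424)),cv2.resize(g['pixels'][170:300,160:335],(400,424))])
cv2.imwrite('pics/p1.png',cv2.cvtColor(a,cv2.COLOR_RGB2BGR))
E
```

```text
down t7.7 tcp [ 0.534  -0.1561  0.079 ] F [-0.4  0.9  3. ] w0.0389
open t8.1 tcp [ 0.5338 -0.156   0.0785] F [ 0.2 -0.6  0.4] w0.0599
up t8.9 tcp [ 0.5339 -0.1561  0.1907] F [ 0.2 -0.9  0.2] w0.0599
```

View pics/p1.png

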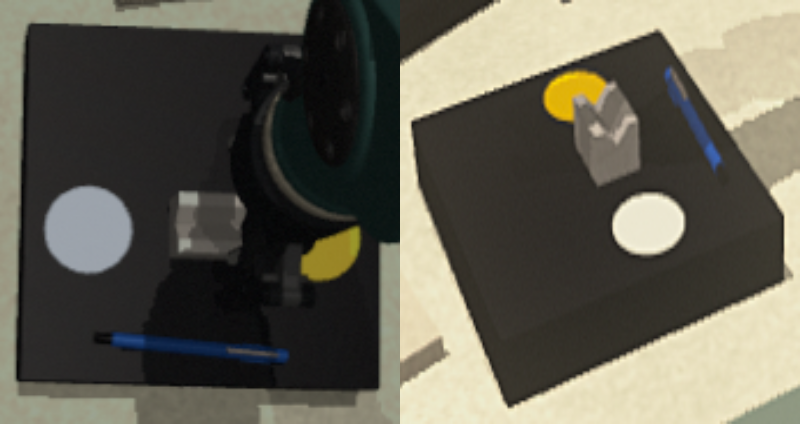

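V-block stands upright between the spots; the arm hides half of it in the top view (about (420,215)), so I'll move to hover over the pin and measure from there.

```bash
python3 - <<'E'
from act import *
set_gripper(.085); go([.4444,.1206],np.radians(95),.2); st('hover')
f=snap('top','t2');g=snap('scene','s2')
a=np.hstack([cv2.resize(f['pixels'][120:300,335:505],(400,424)),cv2.resize(g['pixels'][170:300,160:335],(400,424))])
cv2.imwrite('pics/p2.png',cv2.cvtColor(a,cv2.COLOR_RGB2BGR))
F=hsv(f)[...,2]
m=np.zeros_like(F);m[185:245,398:448]=(F>70)[185:245,398:448]
y,x=np.nonzero(m);P=onplane(f,np.c_[x,y],.085)[:,:2]*1000+[.7,-.3]
r=cv2.minAreaRect(P.astype(np.float32));print(r,P.mean(0))
print(((np.array(r[0])/1000-MID)@np.c_[XH,YH])*1000, MID,np.degrees(PSI))
E
```

```text
hover t10.5 tcp [0.4451 0.1195 0.1998] F [-0.9 -0.4  0.1] w0.0853
((535.5714721679688, -155.43653869628906), (51.95015335083008, 42.492469787597656), 88.47916412353516) [ 535.40834762 -155.92214895]
[1.89470551 0.55436534] [ 0.53366 -0.15593] -1.8334649444186344
```

View pics/p2.png

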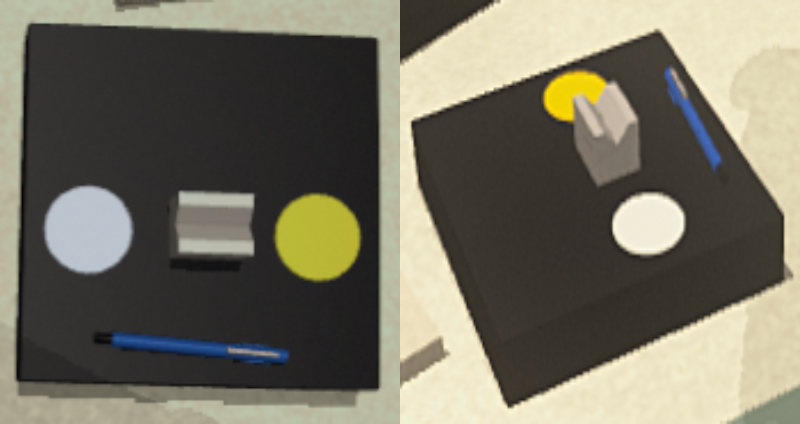

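V-block is upright and square at about 1–2 mm from the target by the top view (yaw −1.5° against −1.8°); the pen is untouched. Next is the pin, gripped over its ends.

```bash
python3 - <<'E'
from act import *
pick([.4437,.1206],np.radians(95),.022,.085,.060,.16)
f=snap('scene','s3')
cv2.imwrite('pics/p3.png',cv2.cvtColor(cv2.resize(f['pixels'][140:340,280:520],(720,600)),cv2.COLOR_RGB2BGR))
E
```

```text
down t12.1 tcp [0.4446 0.1209 0.0233] F [-0.5 -0.3  0.1] w0.0848
shut t12.4 tcp [0.4444 0.1207 0.0235] F [-1.1 -0.3  9.7] w0.0688
lift t13.4 tcp [0.4431 0.1197 0.189 ] F [-0.2  0.8 -2.7] w0.0691
```

View pics/p3.png

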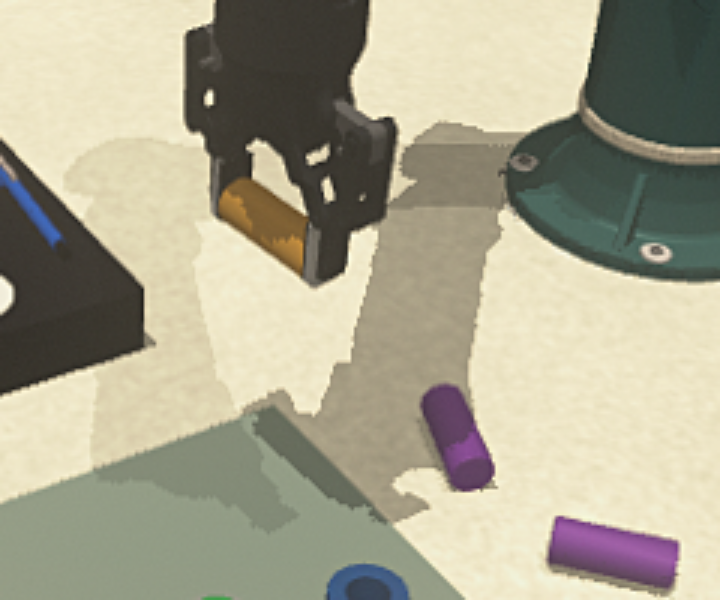

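The pin hangs level between the pads, which cover both ends (at about image (290,225) in the crop). Lowering it into the groove.

```bash
python3 - <<'E'
from act import *
xy=[.5338,-.1557]
go(xy,PSI+np.pi/2,.19); line_to([*xy,.13],v=.3); line_to([*xy,.1015],v=.05); st('near')
for z in(.1005,.0995,.0987,.098):
    line_to([*xy,z],v=.03); st('z')
    if get_contact_force()[2]>1.5: break
set_gripper(.085); st('open'); line_to([*xy,.13],v=.1); line_to([*xy,.19],v=.3)
# hover over red block
set_gripper(.045); go([.6408,.2387],np.radians(19),.18); st('hover')
f=snap('top','t4');g=snap('scene','s4')
a=np.hstack([cv2.resize(f['pixels'][120:300,335:505],(400,424)),cv2.resize(g['pixels'][170:300,160:335],(400,424))])
cv2.imwrite('pics/p4.png',cv2.cvtColor(a,cv2.COLOR_RGB2BGR))
F=hsv(f); m=biggest(((abs(F[...,0]-18)<6)&(F[...,1]>130)).astype(np.uint8),(385,180,450,250))
r=rect(f,m,.0935);print(r,((np.array(r[0])/1000+[.0007,-.0003]-MID)@np.c_[XH,YH])*1000)
E
```

```text
near t15.7 tcp [ 0.5342 -0.1557  0.1015] F [ 0.5  0.9 -1.7] w0.0692
z t15.9 tcp [ 0.5347 -0.1556  0.101 ] F [ 2.1 -0.1  0.3] w0.0686
z t16.2 tcp [ 0.5352 -0.1556  0.1003] F [ 3.  -0.2  4.9] w0.0690
open t16.5 tcp [ 0.5323 -0.1558  0.0989] F [0.8 0.7 0.1] w0.0852
hover t19.3 tcp [0.6412 0.237  0.1796] F [-0.2  0.3  0.3] w0.0449
((535.1546020507812, -154.16612243652344), (71.72290802001953, 28.135404586791992), 88.57649993896484) [2.14664242 1.5333434 ]
```

View pics/p4.png

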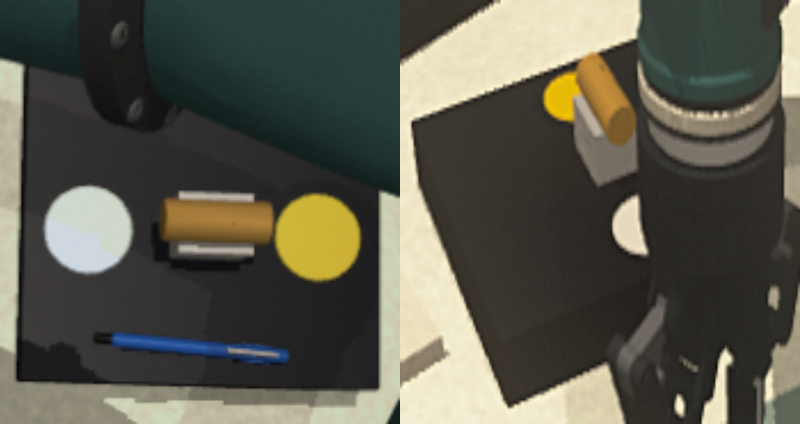

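The pin lies lengthwise in the groove, centred within about 1 mm (crop (217,221)). Now the red block.

```bash
python3 - <<'E'
from act import *
pick([.6405,.2387],np.radians(19),.038,.045,.010,.16)
xy=MID+.060*XH+.0005*YH
place(xy,PSI,.0853,.033)
set_gripper(.065); go([.4562,.2416],0,.16); st('hover')
f=snap('top','t5');g=snap('scene','s5')
a=np.hstack([cv2.resize(f['pixels'][120:300,335:505],(400,424)),cv2.resize(g['pixels'][170:300,160:335],(400,424))])
cv2.imwrite('pics/p5.png',cv2.cvtColor(a,cv2.COLOR_RGB2BGR))
F=hsv(f);m=biggest((((F[...,0]<8)|(F[...,0]>172))&(F[...,1]>130)).astype(np.uint8),(385,130,455,210))
m&=F[...,2]>85
r=rect(f,m,.08);print(r,((np.array(r[0])/1000+[.0007,-.0003]-MID)@np.c_[XH,YH])*1000)
E
```

```text
down t20.8 tcp [0.6403 0.2385 0.0376] F [0.2 0.2 0.9] w0.0450
shut t21.1 tcp [0.6407 0.2391 0.0388] F [-0.5  0.1  3.5] w0.0188
lift t22.1 tcp [0.6403 0.2382 0.19  ] F [ 0.1 -0.2 -3.5] w0.0181
down t24.6 tcp [ 0.5938 -0.1576  0.0857] F [-1.  -1.3  3.1] w0.0187
open t24.9 tcp [ 0.5938 -0.1572  0.0853] F [-1.3 -0.4 -0. ] w0.0330
up t25.7 tcp [ 0.594  -0.1575  0.191 ] F [ 0.4  0.  -1. ] w0.0325
hover t27.7 tcp [0.4571 0.2405 0.1598] F [ 0.3  0.2 -0.4] w0.0650
((600.7533569335938, -157.0151824951172), (8.029616355895996, 48.06723403930664), 0.3253183364868164) [67.80296797  0.78454386]
```

View pics/p5.png

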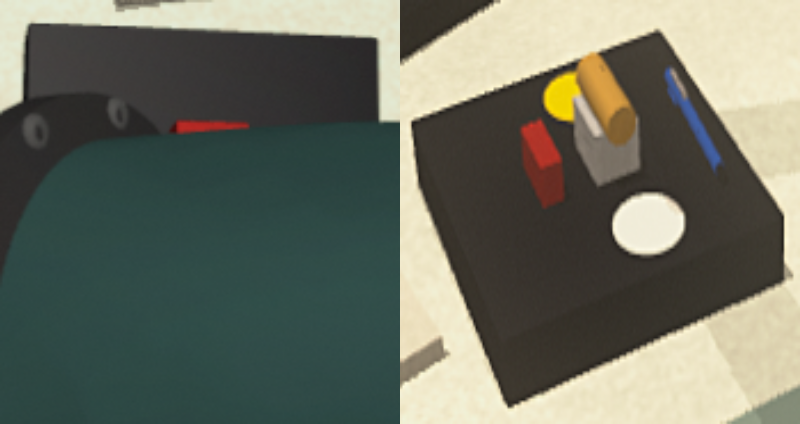

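Red stands behind the V-block, parallel (scene crop (542,163)); the arm covers it in the top view, so I'll measure it later. Now the ring.

```bash
python3 - <<'E'
from act import *
pick([.4558,.2413],0,.029,.065,.030,.15)
place(YEL+[-.001,0],PSI,.0769,.060)
set_gripper(.055); go([.6428,.1148],0,.16); st('hover')
f=snap('top','t6');g=snap('scene','s6')
a=np.hstack([cv2.resize(f['pixels'][120:300,335:505],(400,424)),cv2.resize(g['pixels'][170:300,160:335],(400,424))])
cv2.imwrite('pics/p6.png',cv2.cvtColor(a,cv2.COLOR_RGB2BGR))
E
```

```text
down t29.2 tcp [0.4563 0.2419 0.0302] F [ 0.9 -0.2 -0.3] w0.0649
shut t29.5 tcp [0.4561 0.2419 0.0305] F [-1.3 -0.3  6.8] w0.0425
lift t30.5 tcp [0.4556 0.2405 0.1894] F [-0.1  0.1 -1.6] w0.0424
down t33.3 tcp [ 0.5303 -0.2363  0.0775] F [-1.9 -0.3  5.2] w0.0423
open t33.6 tcp [ 0.5301 -0.2358  0.0767] F [0.1 0.  0.1] w0.0599
up t34.5 tcp [ 0.5303 -0.2361  0.1906] F [-0.2  0.6 -0.5] w0.0600
hover t36.1 tcp [0.6431 0.1126 0.1595] F [ 0.7 -0.5 -0.7] w0.0551
```

View pics/p6.png

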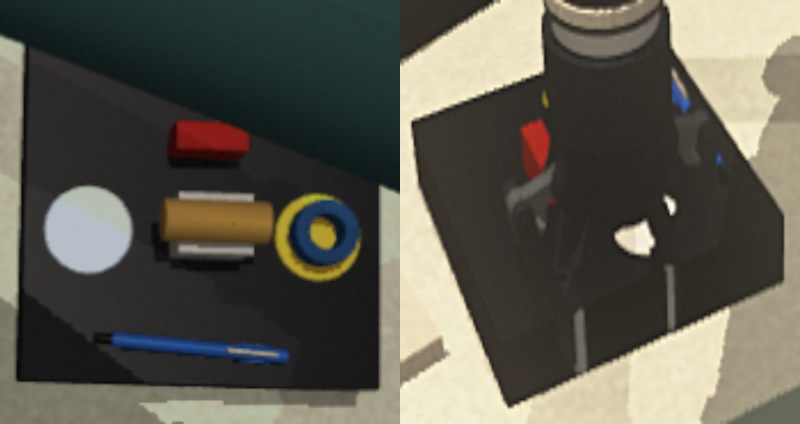

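The ring is on the yellow spot (crop (326,232), partly displaced outward by perspective); I'll measure it after parking. Now the bush.

```bash
python3 - <<'E'
from act import *
pick([.6428,.1148],0,.0395,.055,.015,.15)
place(WHT+[-.001,0],PSI,.0874,.046)
movej([1.069,0.591,0.048,1.609,-0.033,0.943,-0.034]); st('park')
f=snap('top','t7');g=snap('scene','s7')
a=np.hstack([cv2.resize(f['pixels'][120:300,335:505],(400,424)),cv2.resize(g['pixels'][170:300,160:335],(400,424))])
cv2.imwrite('pics/p7.png',cv2.cvtColor(a,cv2.COLOR_RGB2BGR))
E
```

```text
down t37.5 tcp [0.6426 0.1147 0.0391] F [-0.9  0.1  0.6] w0.0551
shut t37.9 tcp [0.6432 0.1152 0.0403] F [ 0.1 -0.8  2.9] w0.0278
lift t38.9 tcp [0.6427 0.1144 0.1903] F [ 0.1 -0.4 -1.2] w0.0282
down t40.7 tcp [ 0.5353 -0.0763  0.0873] F [-0.7 -0.7 -0.8] w0.0284
open t41.0 tcp [ 0.5351 -0.0759  0.0874] F [-0.5  0.2 -0.3] w0.0461
up t41.9 tcp [ 0.5356 -0.0761  0.1906] F [-0.  -0.5  0.2] w0.0460
park t44.2 tcp [ 0.2891 -0.6638  0.2554] F [ 0.7 -1.1 -0.1] w0.0460
```

View pics/p7.png

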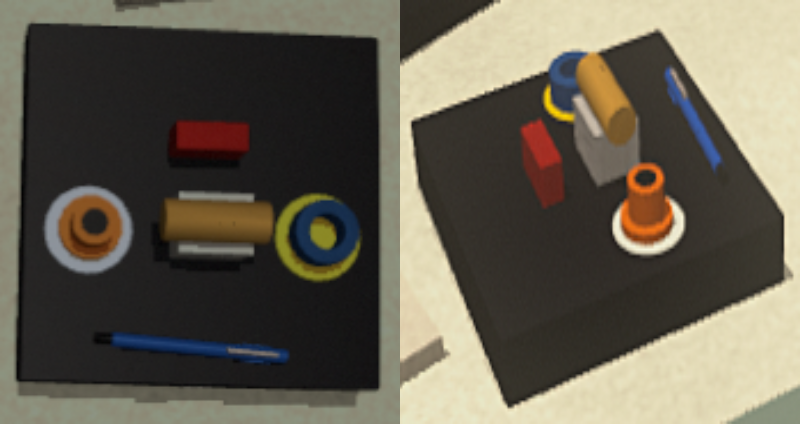

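View pics/s7.png

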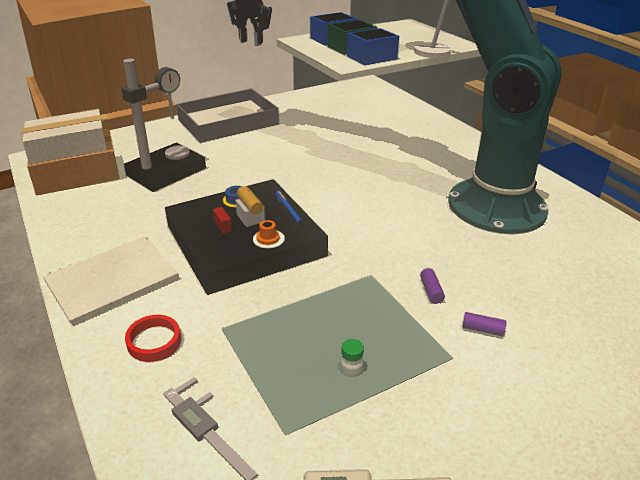

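All five parts are on the plate and the jar is alone on the mat (352,357). Final measurements from both views, in the plate frame relative to the midpoint:

```bash
python3 - <<'E'
from act import *
f,g=load('top7') if 0 else load('t7'),load('s7');F,G=hsv(f),hsv(g)
P=lambda p:np.round((np.asarray(p)[:2]-MID)@np.c_[XH,YH]*1000,1)
adjT=np.array([.0007,-.0004]);adjS=-adjT
red=lambda H:((H[...,0]<6)|(H[...,0]>172))&(H[...,1]>130)
mT=biggest((red(F)&(F[...,2]>85)).astype(np.uint8),(385,160,455,200)) if 0 else biggest((red(F)&(F[...,2]>80)).astype(np.uint8),(395,160,450,192))
mS=biggest((red(G)&(G[...,2]>125)).astype(np.uint8),(205,200,240,240))
p,e=tri(f,cen(mT),g,cen(mS));print('red tri',P(p),p[2],e); r=rect(f,mT,.08);print(r,P(np.array(r[0])/1000+adjT)); r=rect(g,mS,.08);print(r,P(np.array(r[0])/1000+adjS))
b=lambda H:(abs(H[...,0]-108)<12)&(H[...,1]>90)
mT=biggest((b(F)&(F[...,2]>55)).astype(np.uint8),(450,195,500,245))
e=cv2.fitEllipse(cv2.findContours(mT.astype(np.uint8),0,1)[0][0]);print('ring top',P(onplane(f,e[0],.072)[0][:2]+adjT),e, 'target',P(YEL))
# outer/inner circle via hull in scene is occluded; height by depth
print('ring z',depthpts(f,[(int(e[0][0])+9,int(e[0][1]))]))
d=biggest((F[...,2]<60).astype(np.uint8),(366,204,386,224));s=biggest((G[...,2]<90).astype(np.uint8),(258,218,276,230))
print('dot',cen(d),d.sum(),cen(s),s.sum(),tri(f,cen(d),g,cen(s)),P(tri(f,cen(d),g,cen(s))[0]),P(onplane(f,cen(d),.082)[0][:2]+adjT),'target',P(WHT))
m=np.zeros(F.shape[:2],bool);m[195:235,398:448]=((F[...,2]>70)&(F[...,1]<60))[195:235,398:448]
y,x=np.nonzero(m);q=onplane(f,np.c_[x,y],.085)[:,:2].astype(np.float32)*1000;r=cv2.minAreaRect(q);print('V',r,P(np.array(r[0])/1000+adjT))
p=lambda H:(abs(H[...,0]-18)<6)&(H[...,1]>130)
mT=biggest(p(F).astype(np.uint8),(395,185,455,240));mS=biggest((p(G)).astype(np.uint8),(230,180,270,220));q,e=tri(f,cen(mT),g,cen(mS));print('pin',P(q),q[2],e);r=rect(f,mT,.0935);print(r,P(np.array(r[0])/1000+adjT))
for t in('top0','t7'):
    I=load(t);H=hsv(I);j=biggest(((abs(H[...,0]-60)<18)&(H[...,1]>120)).astype(np.uint8),(160,190,200,235));print('jar',cen(j))
E
```

```text
red tri [62.2  0.1] 0.07783587032480355 0.0012407522554473169
((594.3383178710938, -156.93643188476562), (17.67360496520996, 48.286766052246094), 0.2823562026023865) [61.4  0.6]
((597.301513671875, -155.5397491455078), (48.99143981933594, 18.51779556274414), 88.46830749511719) [62.9  2.8]
ring top [  1.1 -79.9] ((473.6723327636719, 217.7425537109375), (25.43343162536621, 26.025205612182617), 117.8844985961914) target [  0. -80.]
ring z [[ 0.53276953 -0.24929027  0.07130881]]
dot [374.91666667 213.75      ] 84 [267.05882353 224.05882353] 34 (array([ 0.53688154, -0.07674709,  0.08210038]), np.float64(0.0013295845139128365)) [ 0.7 79.2] [ 0.8 79.2] target [-0. 80.]
V ((534.99853515625, -156.65875244140625), (48.911563873291016, 41.516197204589844), 88.476318359375) [ 2.1 -1.1]
pin [1.9 1. ] 0.09315405302953383 0.0009871371176477883
((535.1956176757812, -154.2159423828125), (74.74119567871094, 28.183002471923828), 88.53655242919922) [2.2 1.4]
jar [177.86060606 208.1030303 ]
jar [177.8429003  208.12688822]
```

```bash
python3 -c "
from rig import *
print(get_time(),get_contact_force()); finish_job()"
```

```text
44.2833 [ 0.4621406  -0.10571471 -0.71375139]
the job is handed in; nothing more can be done
```

The job is done in the order asked and handed in at 44 s of the 115 s, with the arm parked clear. I left the jar alone; its centre moved less than 0.1 px between the first and last pictures.

My last checks, measured in the plate's axes against the spots and their midpoint:

| Item | Result |
|---|---|
| V-block | about 2 mm too far from the robot and within about 1 mm along the line; yaw within 0.5° |
| Pin | seated, axis at z = 93.2 mm (93.3 expected); about 1 mm off centre along the groove |
| Red block | about 60 mm behind the V-block centre to centre, so a gap of about 30 mm; parallel within about 2° |
| Ring | about 1 mm from the centre of the yellow spot |
| Bush | wide end down, about 1 mm from the centre of the white spot |

- **V-block offset:** the 2 mm is about the size of the calibration error. I left it rather than disturb the seated pin.
- **Camera disagreement:** the two views differ by 1–2 mm throughout. For the red block they gave x = 61.4 and 62.9 mm, y = 0.6 and 2.8 mm, and yaw +0.3° and −1.5°, against a plate yaw of −1.8°.
- **Weaker checks:** the pin partly hid the V-block in the last top view. I measured the ring's final position from the top view only.

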